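Load the six-bay battery charger

TASK

Put the radio batteries on charge: take the loose white dust cover off the grey charger and set it down, right way up, on the square black rubber mat, and raise the charger's red-knobbed contact lever fully. Then, with the lever left up, lay every orange battery pack that is there flat in a bay of its own, the long packs in the row of long bays and the short packs in the row of short bays, and once all are in swing the lever fully back down. Leave the aluminium case, the green brush and the ratchet where they are.

Things in the scene. Friction and masses are not known exactly. Their poses are not given: they have to be found in the camera images.
- charger: grey charger, fixed to the shelf, base 180 (its x) x 255 (y) x 12 high, six bays in two rows. Origin: centre of the underside; x points away from the robot at yaw 0, z up. At the +y end stands its head (x 4 to 82, y 65 to 119, top at z = 86), with the lever on the head's front (-x) face.
- long_row (a point): centre of the LONG row (nearer the robot), at (-37.5, -35, 12) in the charger's frame, at bay floor height; axes as the charger's. Three open-topped bays, each 68 (x) x 29 (y), centred at y = -50, 0 and +50 from here. The ribs around the bays are 8 high, so a pack in a bay stands 14 above them. One pack per bay.
- short_row (a point): centre of the SHORT row, at (39.5, -35, 12) in the charger's frame, at bay floor height; axes as the charger's. Three bays, each 50 (x) x 29 (y), ribs 8 high, centred at y = -50, 0 and +50 from here.
- bar_mid (a point): middle of the aluminium contact bar, 12 (x) x 168 (y) x 10, between the two rows. The lever lifts it: its top is 32 above the shelf with the lever down, 44 with it up. It clears packs that lie in their bays.
- lever (a joint): the charger's small contact lever, hinge: 0 = fully down (stop; arm slopes 0.4 rad below level), 0.85 rad = fully up (stop; 0.45 rad above level); it starts between 0 and 0.2. Stiff friction hinge, stays where it is left; about 2 N at the knob moves it.
- lever_hinge (a point): the lever's pivot on the head's front, at (-2, 92, 70) in the charger's frame; the pivot axis is the charger's y axis.
- lever_knob (a point): centre of the red knob at the lever's end, 75 from the pivot toward the charger's -x: a cylinder 18 in diameter and 18 long along the charger's y. It can be pinched by its flat ends from above and led along its arc, turning between the fingers. 41 above the shelf when down, 103 when up, over the charger's base (top at 12). The arm is 10 wide.
- cover: loose white plastic dust cover standing on the charger's base over the bays: 168 (x) x 164 (y) x 46 high, 4 mm walls, open below and on its +y side; 160 g. Origin: centre of its lower edge plane. On its top, at the centre, a black grip fin 60 long (x) x 14 thick (y) x 26 high: z 46 to 72. Lift it straight up at least 40 before moving sideways.
- mat: black rubber mat, 200 x 200 x 4, fixed on the shelf. Origin: centre of its underside, on the shelf's surface; its sides lie along its x and y.
- long1: long battery pack no. 1: orange block 62 long (its x) x 24 wide (y) x 22 high (z), black band near each end, brass terminals; long and short packs look alike but for their length; 80 g. Origin: centre of its underside. May be absent (None from the start). Either way round is right.
- long2: long battery pack no. 2: orange block 62 long (its x) x 24 wide (y) x 22 high (z), black band near each end, brass terminals; long and short packs look alike but for their length; 80 g. Origin: centre of its underside. May be absent (None from the start). Either way round is right.
- long3: long battery pack no. 3: orange block 62 long (its x) x 24 wide (y) x 22 high (z), black band near each end, brass terminals; long and short packs look alike but for their length; 80 g. Origin: centre of its underside. May be absent (None from the start). Either way round is right.
- short1: short battery pack no. 1: orange block 42 long (its x) x 24 wide (y) x 22 high (z), black band near each end, brass terminals; long and short packs look alike but for their length; 55 g. Origin: centre of its underside. May be absent (None from the start). Either way round is right.
- short2: short battery pack no. 2: orange block 42 long (its x) x 24 wide (y) x 22 high (z), black band near each end, brass terminals; long and short packs look alike but for their length; 55 g. Origin: centre of its underside. May be absent (None from the start). Either way round is right.
- short3: short battery pack no. 3: orange block 42 long (its x) x 24 wide (y) x 22 high (z), black band near each end, brass terminals; long and short packs look alike but for their length; 55 g. Origin: centre of its underside. May be absent (None from the start). Either way round is right.
- case: bystander: small open aluminium case 120 x 180 x 55 with its lid standing up to 160 at the far side. Origin: centre of its underside.
- brush: bystander: green battery brush about 160 long, 25 high. Origin: underside near its middle.
- ratchet: bystander: chrome ratchet about 155 long, 30 high. Origin: underside near its middle.
Things that resemble listed ones, but are neither listed nor needed, are in the scene too. What is shaped like the short2 but pink or turquoise is not meant.

How it is judged (in metres and radians):
On the way, in this order (a step that is already met when the one before it is completed fails the run):
1. the cover stands on the mat and the lever is up (these two in either order) (horizontal distance between cover and mat below 0.04 m and z of cover in the frame of mat below 0.01 m and angle between cover's own z axis and vertical below 0.1 rad and linear speed of cover below 0.03 m/s and value of joint lever above 0.72 rad), for 0.2 s.
2. with the lever up, every pack present lies in a bay of its own row (x of long1 in the frame of charger between -0.0455 and -0.0295 m and y of long1 in the frame of charger between -0.105 and 0.035 m and z of long1 in the frame of charger between 0.006 and 0.0165 m and angle between the x axis of each of long1, long2, long3, short1, short2, short3 and the x axis of charger, either way round below 0.15 rad and angle between each of long1, long2, long3, short1, short2, short3's own z axis and vertical below 0.15 rad and linear speed of each of long1, long2, long3, short1, short2, short3 below 0.03 m/s and x of long2 in the frame of charger between -0.0455 and -0.0295 m and y of long2 in the frame of charger between -0.105 and 0.035 m and z of long2 in the frame of charger between 0.006 and 0.0165 m and x of long3 in the frame of charger between -0.0455 and -0.0295 m and y of long3 in the frame of charger between -0.105 and 0.035 m and z of long3 in the frame of charger between 0.006 and 0.0165 m and x of short1 in the frame of charger between 0.0315 and 0.0475 m and y of short1 in the frame of charger between -0.105 and 0.035 m and z of short1 in the frame of charger between 0.006 and 0.0165 m and x of short2 in the frame of charger between 0.0315 and 0.0475 m and y of short2 in the frame of charger between -0.105 and 0.035 m and z of short2 in the frame of charger between 0.006 and 0.0165 m and x of short3 in the frame of charger between 0.0315 and 0.0475 m and y of short3 in the frame of charger between -0.105 and 0.035 m and z of short3 in the frame of charger between 0.006 and 0.0165 m and value of joint lever above 0.72 rad), for 0.2 s.
3. the lever is swung fully down (value of joint lever below 0.09 rad), for 0.2 s.
At the end, for the whole second after the job is handed in: All packs present at rest, flat (0.15 rad) on bay floors (4.5 mm) of their own row (8 mm from its centre line); cover upright (0.1 rad) on the mat, centres within 40 mm; lever within 0.09 rad of fully down (x of long1 in the frame of charger between -0.0455 and -0.0295 m and y of long1 in the frame of charger between -0.105 and 0.035 m and z of long1 in the frame of charger between 0.006 and 0.0165 m and angle between the x axis of each of long1, long2, long3, short1, short2, short3 and the x axis of charger, either way round below 0.15 rad and angle between each of long1, long2, long3, short1, short2, short3's own z axis and vertical below 0.15 rad and linear speed of each of long1, long2, long3, short1, short2, short3, cover below 0.03 m/s and x of long2 in the frame of charger between -0.0455 and -0.0295 m and y of long2 in the frame of charger between -0.105 and 0.035 m and z of long2 in the frame of charger between 0.006 and 0.0165 m and x of long3 in the frame of charger between -0.0455 and -0.0295 m and y of long3 in the frame of charger between -0.105 and 0.035 m and z of long3 in the frame of charger between 0.006 and 0.0165 m and x of short1 in the frame of charger between 0.0315 and 0.0475 m and y of short1 in the frame of charger between -0.105 and 0.035 m and z of short1 in the frame of charger between 0.006 and 0.0165 m and x of short2 in the frame of charger between 0.0315 and 0.0475 m and y of short2 in the frame of charger between -0.105 and 0.035 m and z of short2 in the frame of charger between 0.006 and 0.0165 m and x of short3 in the frame of charger between 0.0315 and 0.0475 m and y of short3 in the frame of charger between -0.105 and 0.035 m and z of short3 in the frame of charger between 0.006 and 0.0165 m and horizontal distance between cover and mat below 0.04 m and z of cover in the frame of mat below 0.01 m and angle between cover's own z axis and vertical below 0.1 rad and value of joint lever below 0.09 rad); the robot touches nothing.
It fails at once if the case is moved more than 40 mm (distance of case from where it was at the start of the episode above 0.04 m).
It fails at once if the brush is moved more than 40 mm (distance of brush from where it was at the start of the episode above 0.04 m).
It fails at once if the ratchet is moved more than 40 mm (distance of ratchet from where it was at the start of the episode above 0.04 m).
Of long1, long2, long3, short1, short2, short3 only 4 to 6 are there at a start; the rules pass over those that are not, and their reading is None.
At some moment in a run one of long1, long2, long3, short1, short2, short3 may be knocked a few centimetres aside while the robot is not near it.
Once in a run the grip may slacken for a moment while it holds something.
It also fails if it takes over 210 s, if anything falls off the work surface, if the arm or the gripper's body presses on something with over 40 N, if the wrist force passes 120 N, or if a joint passes its speed limit or range.

ROBOT

A 7-joint arm with a two-finger parallel gripper is mounted at the origin on the work surface. World frame = base frame: x ahead of the robot, y to its left, z up, the work surface at z = 0. Lengths are in m, angles in degrees, forces in N, time in s.
With the tool pointing down it reaches from about 0.35 to 0.9 m from the base axis. Payload 8.1 kg.
Tool frame: the origin (TCP) lies between the finger pads; the fingertips stand 22 mm ahead of it and the grasp point (between the pads) lies 3 mm ahead of it (r.nose_length is the distance from the TCP to the fingertips, in m); z points along the fingers, y is the line along which they close (so a half turn about z gives the same grasp; the last joint's range is limited). The gripper opens to 85 mm and grips with 20 to 120 N. Pads are 22 mm wide; open, the fingers measure 114 mm over their backs; the gripper's body (76 mm by 85 mm) begins 54 mm behind the grasp point. The pads swing forward as they close: fully open they stand 13 mm farther back than shut.
Start: joints at [71.471, 24.895, 1.432, 90.138, -0.665, 64.973, -4.303], TCP at [0.137, -0.61, 0.253] pointing down, gripper open.
Joint ranges: [-149.89, 149.89], [-25.12, 119.58], [-72.63, 75.52], [4.76, 147.25], [-75.54, 255.54], [6.69, 114.76], [-157.13, 157.13]. Speed limits (degrees/s): [127.2, 127.2, 172.46, 172.46, 180, 180, 180].

INTERFACE

Orientations are given as a 3x3 rotation matrix whose columns are the frame's x, y, z axes.
In Python, from cell import r gives the robot as it stands. Calls block until the motion is done:
- r.move_ptp(position, orientation): joint-space move of the TCP to a pose.
- r.move_linear(position, rotation=None, v=0.15, threshold=None): straight line of the TCP; rotation=None keeps the orientation; v is the mean speed in m/s. With threshold (N) it stops when the force on the tool has changed by that much, and returns True; else False.
- r.set_joints(angles): joint-space move.
- r.gripper_to(opening, strength=None): finger opening in m; strength is the grip in N (None keeps the last); returns when the fingers have stopped.
- r.hold(seconds).
- r.inverse_kinematics(position, orientation): joint angles nearest the present ones, or None.
- r.get_obs(): the state.
- r.camera(name): name is "scene" or "top"; returns a dict with "img" (384x512x3 uint8, red, green, blue), "z_map" (384x512 float32, m along the optical axis (not along the pixel's ray), 0 where there is no reading), "fx", "fy", "cx", "cy" (pixels), "R" (3x3) and "t" (3): a world point X has camera coordinates R X + t. Camera axes: x right, y down, z forward; pixel columns grow to the right and rows downward; lengths in m; the calibration is good to about 2 mm. A picture is of the moment at which its call begins.
A pose or a line that the arm cannot do raises r.IKError and nothing moves.
- r.hand_in(): hands the job in; it is judged then, once.
The state is a dict: "clock": time; "q": joint angles; "dq": joint speeds; "joint_efforts": joint torques, N m; "eef_pos": TCP position; "orientation": TCP orientation; "ft_force": force on the tool from outside, world axes, zero at the start; "torque": the same for the moment, N m; "opening": finger opening in m; "finger_force": force on a finger pad.
Only numpy, scipy, OpenCV 4.12 (cv2) and the standard library are available. Lean on these libraries where they do the work, as an engineer would, in place of code of your own. Each camera call takes 0.05 s, during which the arm holds its last target. There are 200 camera calls.

## Working session

There is one attempt and no reset: what is moved stays moved. The work goes in short steps, each a Python script; the robot and the scene stay as the last script left them, time stands still between calls to the robot, and variables do not carry over. Pictures are saved under pics/ and viewed, at most 14 in all, crops included, and the job is handed in when it is done.

```bash
ls; mkdir -p pics
python3 - <<'E'
from cell import r
import cv2,numpy as np
for n in("scene","top"):
    c=r.camera(n); cv2.imwrite(f"pics/{n}0.png",cv2.resize(c["img"][:,:,::-1],(800,600),interpolation=cv2.INTER_CUBIC))
    np.savez(f"{n}0.npz",**c)
    print(n,c["fx"],c["cx"],c["cy"],np.round(-c["R"].T@c["t"],3),np.round(c["R"],3).tolist())
print(r.get_obs())
E
```

```text
pics
scene 427.34762594889713 258.40266719841054 191.0096441143414 [1.015 0.878 0.8  ] [[-0.89, 0.456, -0.008], [0.282, 0.537, -0.795], [-0.358, -0.71, -0.606]]
top 356.38079608829406 257.2718936815482 193.73718203675406 [0.52  0.056 1.261] [[0.028, -1.0, -0.002], [-0.997, -0.028, -0.072], [0.072, 0.004, -0.997]]
{'clock': 0.1, 'q': array([71.4715951 , 24.93294589,  1.43183919, 90.18301273, -0.66515054,
       64.97356388, -4.30371754]), 'dq': array([ 0.12098481,  0.00272998, -0.06047865, -0.14078923, -0.05532493,
       -0.0404904 , -0.04643018]), 'joint_efforts': array([ 2.94430589e-03, -6.71753454e+01,  1.02823544e+00, -3.16903317e+01,
        1.58269977e-02,  7.22020239e-03,  4.31849628e-06]), 'eef_pos': array([ 0.13672478, -0.60943616,  0.25260525]), 'orientation': array([[ 9.75748936e-01,  2.18892270e-01, -4.33968568e-04],
       [ 2.18892663e-01, -9.75748012e-01,  1.34918739e-03],
       [-1.28117277e-04, -1.41146070e-03, -9.99998996e-01]]), 'ft_force': array([ 0.05403233, -0.0834229 , -0.5278507 ]), 'torque': array([-0.02962904,  0.03273146,  0.00319506]), 'finger_force': 0.0, 'opening': 0.08546747211143427}
```

View pics/top0.png

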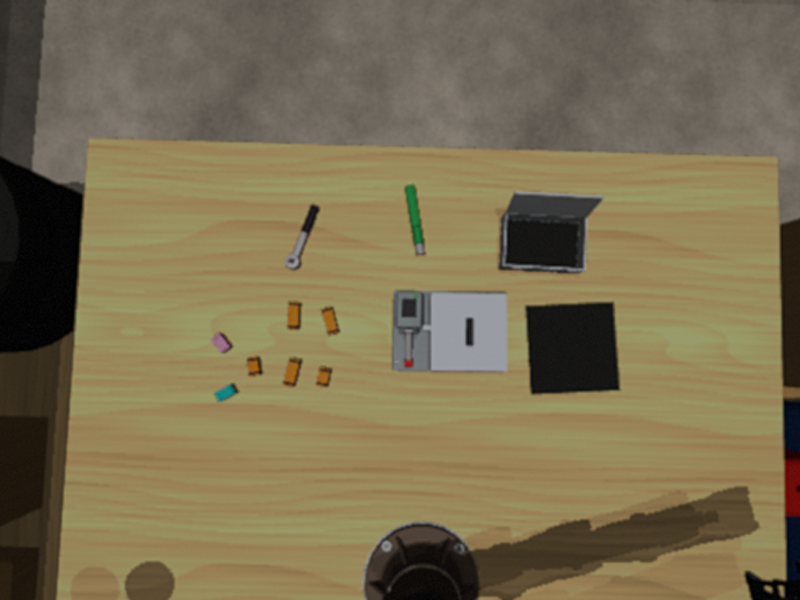

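View pics/scene0.png

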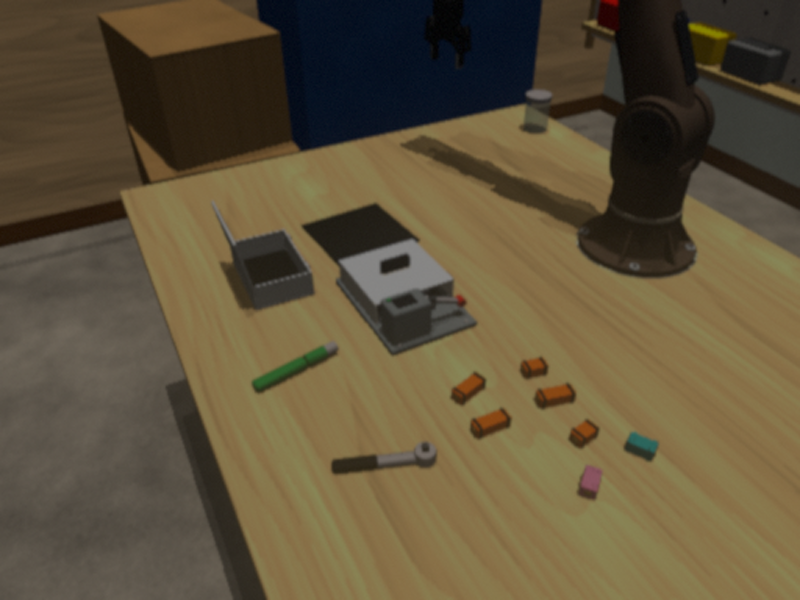

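The top view shows five orange packs (800×600 px): long ones at (294,315), (330,320) and (292,371), short ones at (254,366) and (324,376). These could be mistaken for them: the pink block (221,342), the turquoise block (226,393), and a short pack taken for a long one. The cover is at (469,332) with its fin, the mat at (572,347) and the red knob at (408,363). I choose the orange packs only, and check them in a close crop.

```bash
cat > h.py <<'E'
from cell import r
import cv2,numpy as np
def ray(c,uv,h):
    "pixels (N,2) -> world points on plane z=h"
    uv=np.atleast_2d(uv).astype(float)
    d=np.c_[(uv[:,0]-c["cx"])/c["fx"],(uv[:,1]-c["cy"])/c["fy"],np.ones(len(uv))]@c["R"]
    o=-c["R"].T@c["t"]
    return o+d*((h-o[2])/d[:,2])[:,None]
def cloud(c):
    v,u=np.mgrid[:c["img"].shape[0],:c["img"].shape[1]]
    z=c["z_map"]
    p=np.stack([(u-c["cx"])/c["fx"]*z,(v-c["cy"])/c["fy"]*z,z],-1)
    return (p-c["t"])@c["R"]
def comps(m,amin):
    n,l,s,_=cv2.connectedComponentsWithStats(m.astype(np.uint8))
    return [l==i for i in range(1,n) if s[i,4]>=amin]
def rect(c,m,h):
    "min-area rectangle on plane z=h: centre, (long,short), yaw deg of long side"
    v,u=np.nonzero(m); P=ray(c,np.c_[u,v],h)[:,:2]
    (x,y),(a,b),t=cv2.minAreaRect((P*1000).astype(np.float32))
    px=1000*(-c["R"].T@c["t"])[2]/c["fx"]
    if a<b:a,b,t=b,a,t+90
    return np.array([x,y])/1000,np.round([a+px,b+px],1),round((t+90)%180-90,1)
def hsv(c):return cv2.cvtColor(cv2.GaussianBlur(c["img"],(0,0),.01),cv2.COLOR_RGB2HSV)
def packs(c,h=.022):
    H=hsv(c).astype(int)
    m=(H[...,0]<=14)&(H[...,1]>170)&(H[...,2]>70)
    m=cv2.morphologyEx(m.astype(np.uint8),cv2.MORPH_CLOSE,np.ones((3,3)))
    return [(rect(c,k,h),k.sum(),k) for k in comps(m,12)]
E
python3 - <<'E'
from h import *
c=dict(np.load("top0.npz"));W=cloud(c);H=hsv(c)
for u,v in[(294,315),(330,320),(292,371),(254,366),(324,376),(221,342),(226,393),(250,290),(469,310),(469,332),(572,347)]:
    a,b=int(v*.64),int(u*.64);print(u,v,H[a,b],W[a,b].round(4))
for q in packs(c):print(q[0],q[1],W[q[2]].mean(0).round(4))
i=c["img"][170:265,120:420,::-1]
cv2.imwrite("pics/crop.png",cv2.resize(i,None,fx=2.66,fy=2.66,interpolation=cv2.INTER_CUBIC))
i=c["img"][180:260,130:230,::-1]
cv2.imwrite("pics/crop2.png",cv2.resize(i,None,fx=7,fy=7,interpolation=cv2.INTER_NEAREST))
g=(W[...,2]*1000).round()
print(g[180:245:4,250:330:5].astype(int))
E
```

```text
294 315 [ 17 208 156] [0.5765 0.3011 0.0213]
330 320 [ 17 209 156] [0.5684 0.2206 0.0212]
292 371 [ 17 212 156] [0.4516 0.3037 0.0163]
254 366 [ 16 213 157] [0.4597 0.3869 0.0187]
324 376 [ 17 210 157] [0.4436 0.2297 0.022 ]
221 342 [163  74 156] [0.513  0.4595 0.0283]
226 393 [ 89 223 134] [0.4004 0.4434 0.0281]
250 290 [ 23  99 154] [0.6312 0.4058 0.0051]
469 310 [117  14 163] [ 0.5955 -0.084   0.0602]
469 332 [ 0 17 30] [ 0.5477 -0.082   0.0852]
572 347 [30 12 22] [ 0.5211 -0.3231  0.0068]
(array([0.47638892, 0.04401204]), array([17.4, 10.4]), -88.4) 15 [0.4774 0.0443 0.0518]
(array([ 0.23145938, -0.79775909]), array([121.6,  34.2]), -1.2) 332 [ 0.1572 -1.0212 -0.3012]
[[  -1    1    3    3    0    0   -1    1    3   -2    0    4   -2    3
     5    2]
 [   2    3   -2    3    0   -3    3    0   -1    2    5   -1    2    1
     1    1]
 [   4   88   84   80   16   12   64   55   55   60   57   57   61 1261
    59    6]
 [  -4   87   85   89   13   14   54   60   57   59   57   58   64   59
    58   -1]
 [   9   87   86   85   15   16   60   62   63   59   57   57   60   55
    61 
[... 326 characters left out ...]
2   59
    59    1]
 [  -1   13   65   16   14   23   58   59   60   64   84   56   59   61
    56   -2]
 [   3   16   65   17   12   21   57   63   63   61   90   53   56   57
    61    0]
 [  -3    9   55   15   11   22   59   60   54   58   57   59   56   62
    54    4]
 [  -2   13   48   20    9   15   60   59   56   59   61   54   58   56
    62    0]
 [   1   20   55   16   13   18   57   57   59   56   58   58   63   60
    57   -2]
 [   3   12   13   13   18   39   60   59   56   59   60   60   56   57
    58    3]
 [  -4    1   -3   -1    0    3    0    0    0    0    1   -1   -2    0
     2    4]
 [  -2   -4    3    2    0   -5    1    1   -3   -5    3    4    0    1
     2    1]]
```

View pics/crop2.png

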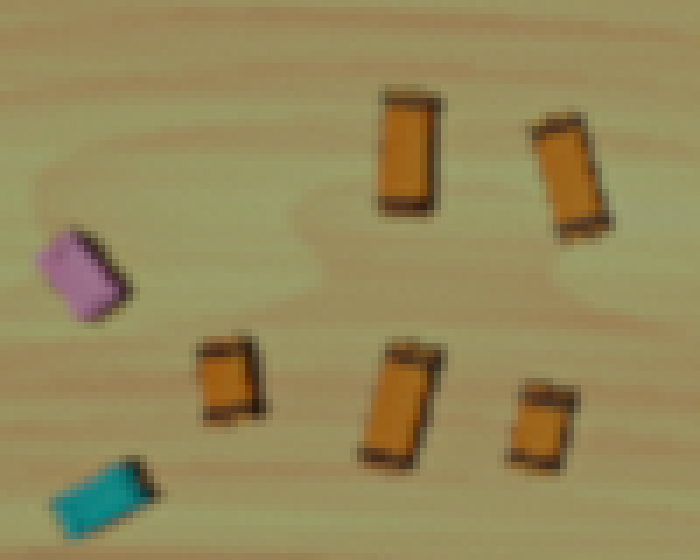

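The crop shows five orange packs. Three are long, at crop px (408,152), (570,175) and (400,405). Two are short, at (229,380) and (543,427). Pink (80,275) and turquoise (103,497) are the decoys. Next I measure the packs, fin, mat, knob and charger in both views.

```bash
cat >> h.py <<'E'
def packs(c,h=.022,vmin=None):
    H=hsv(c).astype(int)
    m=(H[...,0]>=11)&(H[...,0]<=20)&(H[...,1]>185)&(H[...,2]>(vmin or 110))
    out=[]
    for k in comps(m,15):
        v,u=np.nonzero(k);P=ray(c,np.c_[u,v],h)[:,:2]
        x,y=P.mean(0)
        if not(.2<x<.9 and abs(y)<.7):continue
        R=rect(c,k,h); out.append((P.mean(0).round(4),R[1],R[2],int(k.sum())))
    return out
def dark(c,lo,hi,h,vmax=60,amin=20):
    "dark blobs whose centre lies in the box lo..hi"
    H=hsv(c);out=[]
    v,u=np.mgrid[:384,:512];P=ray(c,np.c_[u.ravel(),v.ravel()],h)[:,:2].reshape(384,512,2)
    box=((P>lo)&(P<hi)).all(-1)
    for k in comps((H[...,2]<vmax)&box,amin):out.append((P[k].mean(0).round(4),rect(c,k,h),int(k.sum())))
    return out
E
python3 - <<'E'
from h import *
for n in("top","scene"):
    c=dict(np.load(n+"0.npz"));print(n)
    for q in packs(c,vmin=110 if n=="top" else 140):print(q)
    print("fin",dark(c,[.48,-.13],[.62,-.04],.084 if n=="top" else .071,vmax=70))
    print("mat",dark(c,[.40,-.48],[.66,-.20],.004,vmax=70,amin=300))
    H=hsv(c).astype(int);m=((H[...,0]<8)|(H[...,0]>172))&(H[...,1]>140)&(H[...,2]>60)
    for k in comps(m,4):
        R=rect(c,k,.045)
        if .3<R[0][0]<.6 and abs(R[0][1])<.2:print("knob",R,k.sum(),cloud(c)[k].mean(0))
    m=(H[...,1]<45)&(H[...,2]>60)
    for k in comps(m,200):
        R=rect(c,k,.03)
        if abs(R[0][1])<.2 and .4<R[0][0]<.7:print("grey",R,k.sum())
E
```

```text
top
(array([0.5756, 0.3027]), array([45.5, 21. ]), 2.4, 75)
(array([0.5665, 0.2209]), array([46.7, 23.8]), 16.2, 75)
(array([0.4598, 0.387 ]), array([24.6, 24.2]), -88.4, 43)
(array([0.4492, 0.3011]), array([46.8, 24.5]), -13.7, 77)
(array([0.4398, 0.2304]), array([24.3, 24.1]), -88.4, 41)
fin [(array([ 0.5478, -0.0821]), (array([ 0.54781903, -0.08213213]), array([56.3, 10.1]), 1.1), 51)]
mat [(array([ 0.5195, -0.3234]), (array([ 0.51994824, -0.32302435]), array([200.9, 199.7]), -85.8), 3133)]
knob (array([0.47550543, 0.04418817]), array([17.1, 13.7]), -88.4) 18 [0.47627189 0.04426203 0.05081235]
grey (array([ 0.5500246 , -0.04545883]), array([255.6, 179.3]), -88.4) 3522
scene
fin [(array([ 0.5484, -0.0857]), (array([ 0.54918781, -0.08602177]), array([71.6, 40.2]), 0.9), 143)]
mat [(array([ 0.5249, -0.329 ]), (array([ 0.52409241, -0.31439282]), array([214.5, 203.1]), -85.8), 1445)]
knob (array([0.4768736 , 0.04301006]), array([25.8, 12.4]), 70.8) 19 [0.47929214 0.0459592  0.04801529]
grey (array([ 0.53336328, -0.10004688]), array([227.2, 181.5]), -89.9) 1877
grey (array([ 0.56351575, -0.02230325]), array([247.5, 175.1]), -89.0) 687
```

```bash
cat >> h.py <<'E'
def ori(yaw):
    a=np.radians(yaw);s,c=np.sin(a),np.cos(a)
    return np.array([[c,s,0],[s,-c,0],[0,0,-1.]])
def st(tag=""):
    o=r.get_obs();print(tag,"t%.1f"%o["clock"],"p",o["eef_pos"].round(4),"op %.4f"%o["opening"],"ff %.1f"%o["finger_force"],"F",o["ft_force"].round(1));return o
E
python3 - <<'E'
from h import *
O=ori(1.5)
r.gripper_to(.05,40)
r.move_ptp([.548,-.082,.20],O); r.move_linear([.548,-.082,.11],v=.2)
st("above")
print(r.move_linear([.548,-.082,.083],v=.05,threshold=6)); st("down")
r.gripper_to(0,40); st("grip")
r.move_linear([.548,-.082,.15],v=.1); st("lift")
o=r.get_obs()
if o["opening"]>.010:
    r.move_linear([.520,-.323,.15],v=.2); o=st("over")
    if o["opening"]>.01:
        print(r.move_linear([.520,-.323,.074],v=.06,threshold=5)); st("set")
c=r.camera("top");np.savez("top1.npz",**c)
cv2.imwrite("pics/top1.png",cv2.resize(c["img"][150:280,200:420,::-1],None,fx=3.6,fy=3.6,interpolation=cv2.INTER_CUBIC))
E
```

```text
above t3.5 p [ 0.5484 -0.0822  0.1105] op 0.0501 ff 0.0 F [0.5 0.4 0.4]
False
down t4.2 p [ 0.548  -0.0819  0.0829] op 0.0505 ff 0.0 F [ 0.1 -0.3  0.6]
grip t4.6 p [ 0.5485 -0.0849  0.0836] op 0.0134 ff 39.4 F [-0.2 -8.   2.4]
lift t5.5 p [ 0.5475 -0.082   0.1493] op 0.0131 ff 39.6 F [ 1.1  0.4 -1.6]
over t6.8 p [ 0.5205 -0.3213  0.15  ] op 0.0133 ff 39.6 F [ 0.5  0.4 -2.4]
True
set t8.0 p [ 0.5197 -0.3229  0.0756] op 0.0135 ff 40.6 F [-0.3  0.4  5.5]
```

Run:
```python
from h import *
r.move_linear([.520,-.323,.0745],v=.03); r.gripper_to(.05); r.hold(.2); st("rel")
r.move_linear([.520,-.323,.16],v=.2); r.move_linear([.40,-.35,.25],v=.3); st()
for n in("top","scene"):
    c=r.camera(n);np.savez(n+"1.npz",**c)
    if n=="top":
        print("fin",dark(c,[.45,-.40],[.59,-.25],.076,vmax=45,amin=15))
        i=c["img"][175:260,230:330,::-1]
    else:
        i=c["img"][130:250,180:320,::-1]
    cv2.imwrite(f"pics/{n}1.png",cv2.resize(i,None,fx=5.5,fy=5.5,interpolation=cv2.INTER_CUBIC)[:600,:800])
```

```text
rel t8.9 p [ 0.52   -0.323   0.0745] op 0.0501 ff 0.0 F [ 0.   0.4 -0.3]
 t10.2 p [ 0.3997 -0.3497  0.2493] op 0.0501 ff 0.0 F [ 0.3 -0.  -0.2]
fin [(array([ 0.5194, -0.317 ]), (array([ 0.51981616, -0.31709601]), array([53.2, 13.5]), 0.3), 63)]
```

View pics/top1.png

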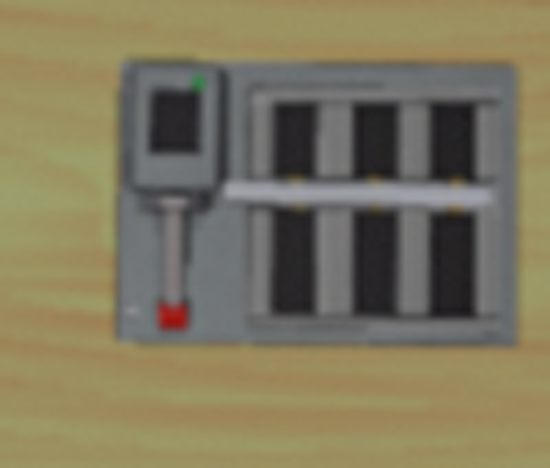

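View pics/scene1.png

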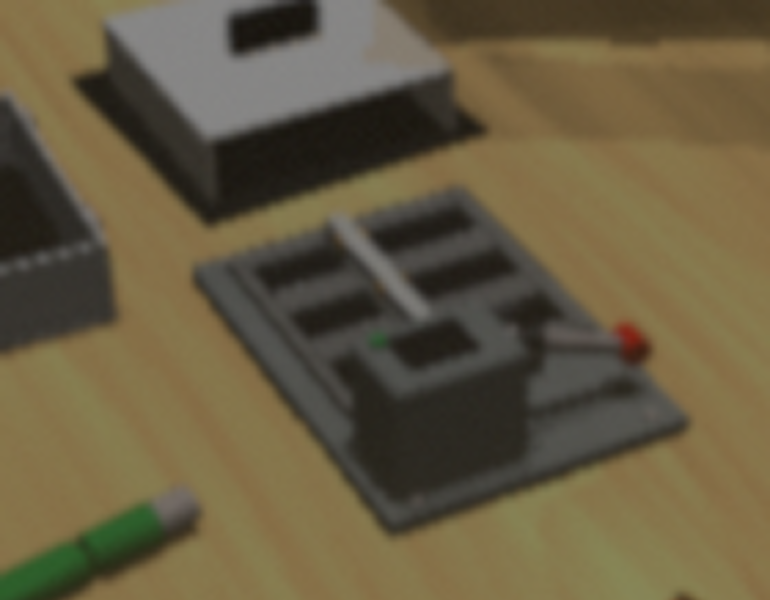

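The cover stands upright on the mat, and the charger is clear: all six bays are empty and dark, the bar lies between the rows, and the knob is at the front left (crop px 173,317). Next I fit the charger's pose.

Run:
```python
from h import *
c=dict(np.load("top1.npz"))
B=dark(c,[.44,-.20],[.66,.04],.012,vmax=62,amin=25)
for b in B:print(b)
H=hsv(c).astype(int)
m=(H[...,1]<60); k=max(comps(m&(np.arange(512)<345)&(np.arange(512)>240)&(np.arange(384)>180)[:,None]&(np.arange(384)<245)[:,None],500),key=lambda k:k.sum())
print("base top",rect(c,k,.012)); 
# edges: bottom (near) and right (-y) and left edges, subpixel by row/col extent
v,u=np.nonzero(k)
bot=np.array([[x,v[u==x].max()+.5] for x in range(u.min()+3,u.max()-2)]);top=np.array([[x,v[u==x].min()-.5] for x in range(u.min()+3,u.max()-2)])
rt=np.array([[u[v==y].max()+.5,y] for y in range(v.min()+3,v.max()-2)]);lf=np.array([[u[v==y].min()-.5,y] for y in range(v.min()+3,v.max()-2)])
for n,e,ax in(("near",bot,0),("far",top,0),("right",rt,1),("left",lf,1)):
    P=ray(c,e,.012 if n!="left" else .006)[:,:2];f=np.polyfit(P[:,1-ax],P[:,ax],1)
    print(n,"mean",P.mean(0).round(4),"std",P[:,ax].std().round(4),"slope deg",np.degrees(np.arctan(f[0])).round(2))
# scene corners
s=dict(np.load("scene1.npz"))
q=np.array([[685,425],[395,530],[200,270],[462,190]])/5.5+[180,130]-.4
P=ray(s,q,.012);print("scene corners",P.round(4)[:,:2].tolist(),P.mean(0))
```

```text
(array([ 0.5899, -0.0302]), (array([ 0.58988599, -0.03017128]), array([45.8, 24.6]), 1.4), 91)
(array([ 0.5911, -0.0809]), (array([ 0.58957782, -0.08104514]), array([49.3, 28.1]), 1.2), 105)
(array([ 0.5913, -0.1303]), (array([ 0.59098883, -0.13162079]), array([49.2, 31.5]), 1.6), 110)
(array([ 0.5127, -0.0319]), (array([ 0.51300128, -0.03194925]), array([66.3, 24.5]), 1.4), 132)
(array([ 0.5129, -0.0826]), (array([ 0.51272705, -0.08255495]), array([69.6, 28. ]), 1.1), 149)
(array([ 0.5123, -0.1315]), (array([ 0.51232996, -0.13148326]), array([66.4, 28. ]), 1.0), 152)
base top (array([ 0.55042523, -0.04560439]), array([256.6, 181.9]), -88.4)
near mean [ 0.4604 -0.0471] std 0.0014 slope deg -0.74
far mean [ 0.6396 -0.0431] std 0.001 slope deg -0.32
right mean [ 0.5537 -0.1727] std 0.0007 slope deg 0.85
left mean [0.5467 0.0811] std 0.0009 slope deg -0.17
scene corners [[0.4662, 0.0833], [0.6383, 0.0863], [0.6388, -0.1657], [0.4667, -0.1688]] [ 0.55249188 -0.04123363  0.012     ]
```

```bash
cat >> h.py <<'E'
CY=.7
C=np.array([.5503,-.046])   # charger centre, refined below
def ch(x,y,z):
    a=np.radians(CY);return np.array([C[0]+x*np.cos(a)-y*np.sin(a),C[1]+x*np.sin(a)+y*np.cos(a),z])
def knob(q,dz=.0):
    a=q-.4;return ch(-.002-.075*np.cos(a),.092,.070+.075*np.sin(a)+dz)
E
python3 - <<'E'
from h import *
O=ori(CY); r.gripper_to(.045,20)
p=knob(.1,.003)
r.move_ptp(p+[0,0,.12],O); r.move_linear(p+[0,0,.04],v=.2); print(p,r.move_linear(p,v=.06,threshold=6)); st("at knob")
r.gripper_to(0,20); st("grip"); r.hold(.2); o=st("grip2")
E
```

```text
[0.4755313  0.04509335 0.05083598] False
at knob t13.4 p [0.4756 0.0453 0.0509] op 0.0452 ff 0.0 F [ 0.7 -0.2 -0.1]
grip t13.7 p [0.4759 0.0429 0.0511] op 0.0171 ff 26.1 F [ 0.6 -7.2  0.9]
grip2 t13.9 p [0.4758 0.0429 0.0511] op 0.0173 ff 26.1 F [ 0.5 -8.3  1.1]
```

```bash
sed -i 's/^C=.*/C=np.array([.5503,-.0482])/' h.py
python3 - <<'E'
from h import *
r.gripper_to(0,30)
for q in np.linspace(.1,.88,9): r.move_linear(knob(q,.003),v=.05)
o=st("up"); r.hold(.2); o=st("up2")
r.gripper_to(.04); r.hold(.1); st("rel")
r.move_linear(knob(.88,.003)+[0,0,.05],v=.15); r.move_linear([.42,-.1,.30],v=.3)
c=r.camera("top");np.savez("top2.npz",**c)
H=hsv(c).astype(int);m=((H[...,0]<8)|(H[...,0]>172))&(H[...,1]>140)&(H[...,2]>60)
for k in comps(m,4):
    R=rect(c,k,.11)
    if .3<R[0][0]<.6 and abs(R[0][1])<.2:print("knob",R,k.sum(),cloud(c)[k].mean(0),"want",knob(.85,.009))
for q in packs(c):print(q)
E
```

```text
up t16.8 p [0.48   0.0427 0.1085] op 0.0172 ff 29.9 F [-5.6 -4.7  1.3]
up2 t17.0 p [0.48   0.0427 0.1084] op 0.0170 ff 29.9 F [-5.6 -5.   1.9]
rel t17.4 p [0.4811 0.0434 0.108 ] op 0.0400 ff 0.0 F [-0.3 -0.5  0.1]
knob (array([0.47631503, 0.04317532]), array([19.6, 16.3]), -88.4) 24 [0.47668748 0.04432935 0.10316211] want [0.47964769 0.04294364 0.11162242]
(array([0.5756, 0.3027]), array([45.5, 21. ]), 2.4, 75)
(array([0.5666, 0.2206]), array([47., 24.]), 18.0, 77)
(array([0.4598, 0.3867]), array([24.6, 24.2]), -88.4, 44)
(array([0.4491, 0.3011]), array([47.6, 25.4]), -11.8, 81)
(array([0.4395, 0.2305]), array([24.3, 24.1]), -88.4, 40)
```

```bash
cat >> h.py <<'E'
SEE=[.42,-.1,.30]
def find(c):
    "packs on the table from the top view: (x,y,long?,yaw)"
    S=8;img=cv2.resize(c["img"],None,fx=S,fy=S,interpolation=cv2.INTER_CUBIC)
    H=cv2.cvtColor(img,cv2.COLOR_RGB2HSV)
    m=cv2.inRange(H,(11,175,115),(20,255,255));out=[]
    for k in cv2.findContours(m,cv2.RETR_EXTERNAL,cv2.CHAIN_APPROX_NONE)[0]:
        if cv2.contourArea(k)<25*S*S:continue
        P=ray(c,(k[:,0]+.5)/S-.5,.022)[:,:2]
        if not(.3<P[:,0].mean()<.85 and abs(P[:,1].mean())<.6):continue
        (x,y),(a,b),t=cv2.minAreaRect((P*1000).astype(np.float32))
        L=max(a,b)>36
        if L: t=t if a>b else t+90
        else: t=(t+45)%90-45          # square patch: yaw near 0 is the long way (seen in the crop)
        out.append((x/1000,y/1000,L,(t+90)%180-90,round(a),round(b)))
    return out
def look(tag):
    c=r.camera("top");np.savez(tag+".npz",**c);return c
def pick(x,y,yaw,w=.05):
    O=ori(yaw);r.gripper_to(w,40)
    r.move_ptp([x,y,.15],O);r.move_linear([x,y,.07],v=.25)
    hit=r.move_linear([x,y,.032],v=.08,threshold=5)
    r.gripper_to(0,40);o=st("grip hit=%s"%hit)
    r.move_linear([x,y,.15],v=.2);o=st("lift");return .018<o["opening"]<.03
def place(bx,by):
    p=ch(bx,by,.13)
    r.move_ptp(p,ori(CY));o=st("over bay")
    if not .018<o["opening"]<.03:return False
    r.move_linear(ch(bx,by,.065),v=.15)
    hit=r.move_linear(ch(bx,by,.0435),v=.03,threshold=5);o=st("in bay hit=%s"%hit);return o["eef_pos"][2]<.0475
def release():
    r.gripper_to(.034);r.hold(.1)
    p=r.get_obs()["eef_pos"];r.move_linear(p+[0,0,.09],v=.2)
E
python3 - <<'E'
from h import *
c=dict(np.load("top2.npz"));F=find(c)
for f in F:print(np.round(f,3))
f=[f for f in F if f[2] and f[1]<.25][0]
if pick(f[0],f[1]-.002,f[3]):print(place(-.0375,-.085))
c=look("top3");cv2.imwrite("pics/top3.png",cv2.resize(c["img"][175:260,230:330,::-1],None,fx=6,fy=6,interpolation=cv2.INTER_CUBIC))
E
```

```text
[  0.44    0.231   0.    -11.145  23.     25.   ]
[  0.449   0.301   1.    -12.401  23.     45.   ]
[ 0.46   0.387  0.    15.301 26.    23.   ]
[ 0.566  0.221  1.    17.897 45.    23.   ]
[ 0.576  0.303  1.    -0.406 22.    46.   ]
grip hit=False t21.9 p [0.5667 0.2193 0.0326] op 0.0229 ff 40.0 F [-1.1  0.   3.4]
lift t22.7 p [0.5658 0.2183 0.1489] op 0.0227 ff 39.5 F [-0.   0.1 -1.4]
over bay t24.0 p [ 0.5145 -0.132   0.1301] op 0.0232 ff 39.5 F [ 0.9 -0.  -0.4]
in bay hit=True t25.3 p [ 0.5136 -0.1337  0.0446] op 0.0231 ff 40.4 F [-1.6 -0.4  7.6]
True
```

Run:
```python
from h import *
release();r.move_linear(SEE,v=.3);st()
c=look("top4");W=cloud(c)
for f in find(c):print(np.round(f,3), W[tuple(np.round(np.array([0,0])).astype(int))][2].round(2))
print(ch(-.0375,-.085,0))
cv2.imwrite("pics/top4.png",cv2.resize(c["img"][175:260,230:330,::-1],None,fx=6,fy=6,interpolation=cv2.INTER_CUBIC))
```

```text
t27.1 p [ 0.4197 -0.1006  0.2986] op 0.0340 ff 0.0 F [-0.4  0.4 -0.3]
[  0.44    0.231   0.    -11.091  24.     25.   ] -0.75
[  0.449   0.301   1.    -12.138  23.     45.   ] -0.75
[ 0.46   0.387  0.    14.869 26.    23.   ] -0.75
[ 0.514 -0.133  1.     1.018 42.    21.   ] -0.75
[ 0.576  0.303  1.     0.097 46.    22.   ] -0.75
[ 0.51384124 -0.13365179  0.        ]
```

View pics/top4.png

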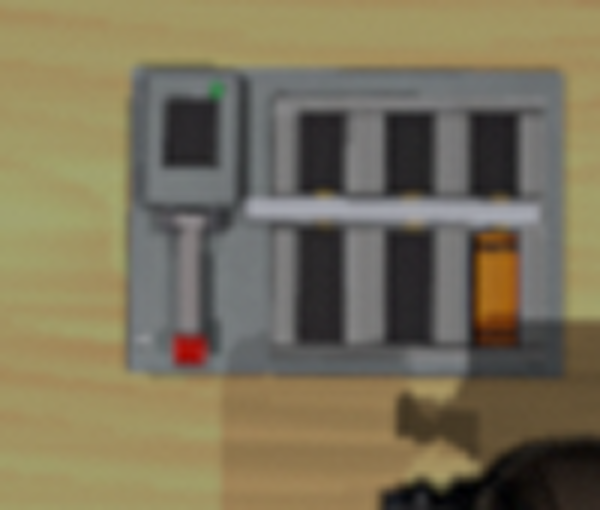

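The first pack is seated in the bay at crop px (497,288), and the lever is up. I continue with the others, looking again before each pick.

Run:
```python
from h import *
import sys
L=[(-.0375,-.035),(-.0375,.015)];S=[(.0395,-.085),(.0395,-.035)]
for n in range(4):
    c=look("topn%d"%n)
    F=[f for f in find(c) if f[1]>.1]; F.sort(key=lambda f:f[1])
    print([tuple(np.round(f,3)) for f in F])
    if len(F)!=4-n:sys.exit("count")
    f=F[0];yaw=f[3]
    if not f[2] and 10<yaw<20:yaw=9
    if not pick(f[0],f[1]-.002,yaw):sys.exit("pick failed")
    b=(L if f[2] else S).pop(0)
    if not place(*b):sys.exit("place failed")
    release();r.move_linear(SEE,v=.35)
c=look("top5")
for f in find(c):print(np.round(f,3))
cv2.imwrite("pics/top5.png",cv2.resize(c["img"][175:260,230:330,::-1],None,fx=6,fy=6,interpolation=cv2.INTER_CUBIC))
st("end")
```

```text
[(np.float64(0.44), np.float64(0.231), np.float64(0.0), np.float64(-11.145), np.float64(23.0), np.float64(25.0)), (np.float64(0.449), np.float64(0.301), np.float64(1.0), np.float64(-12.088), np.float64(23.0), np.float64(45.0)), (np.float64(0.576), np.float64(0.303), np.float64(1.0), np.float64(-0.372), np.float64(22.0), np.float64(46.0)), (np.float64(0.46), np.float64(0.387), np.float64(0.0), np.float64(14.869), np.float64(26.0), np.float64(23.0))]
grip hit=False t30.3 p [0.4401 0.2291 0.0327] op 0.0232 ff 39.4 F [-0.  -1.   6.1]
lift t31.0 p [0.4393 0.2284 0.1493] op 0.0228 ff 39.3 F [ 0.5  0.2 -0.9]
over bay t32.5 p [ 0.5908 -0.1306  0.1298] op 0.0229 ff 39.3 F [ 0.4 -0.3 -0.6]
in bay hit=True t33.7 p [ 0.5905 -0.1328  0.0448] op 0.0229 ff 40.1 F [-1.6  0.4  7.4]
[(np.float64(0.449), np.float64(0.301), np.float64(1.0), np.float64(-12.138), np.float64(23.0), np.float64(45.0)), (np.float64(0.576), np.float64(0.303), np.float64(1.0), np.float64(0.097), np.float64(46.0), np.float64(22.0)), (np.float64(0.46), np.float64(0.387), np.float64(0.0), np.float64(15.038), np.float64(26.0), np.f
[... 937 characters left out ...]
), np.float64(15.301), np.float64(26.0), np.float64(23.0))]
grip hit=False t56.0 p [0.4606 0.3857 0.0327] op 0.0230 ff 40.2 F [-0.3 -1.   5.3]
lift t56.8 p [0.46   0.3845 0.1489] op 0.0230 ff 39.5 F [-0.6 -0.8 -0.6]
over bay t58.5 p [ 0.5904 -0.0808  0.1302] op 0.0229 ff 39.5 F [ 0.2 -0.2  0.4]
in bay hit=True t59.8 p [ 0.5899 -0.0828  0.0447] op 0.0226 ff 40.3 F [-1.  -0.7  6.6]
[ 0.51  -0.081  1.     1.19  46.    21.   ]
[ 0.514 -0.133  1.     1.018 42.    21.   ]
[ 5.120e-01 -3.100e-02  1.000e+00  1.283e+00  4.600e+01  2.200e+01]
[ 0.592 -0.131  0.     1.018 25.    21.   ]
[ 0.59  -0.081  0.     1.185 26.    22.   ]
end t61.6 p [ 0.4202 -0.1001  0.2986] op 0.0336 ff 0.0 F [-0.2  0.1 -0.1]
```

Run:
```python
from h import *
c=r.camera("scene");i=c["img"][:,:,::-1]
a=cv2.resize(i[130:250,180:320],None,fx=4,fy=4,interpolation=cv2.INTER_CUBIC);b=cv2.resize(cv2.imread("pics/top5.png")[:480],None,fx=.4,fy=.4)
cv2.imwrite("pics/chk5.png",np.hstack([a,np.vstack([b,np.zeros((480-b.shape[0],b.shape[1],3),np.uint8)])]))
```

```text
(no output)
```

View pics/chk5.png

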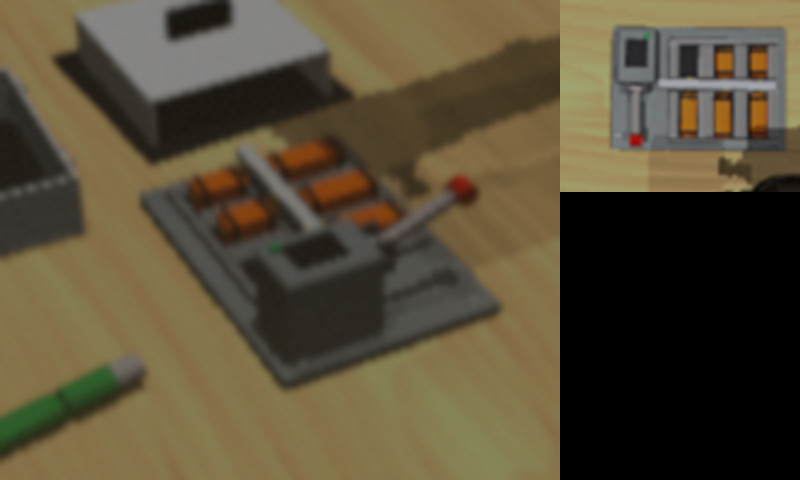

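All five packs lie flat in their own bays: three long ones at top-inset px (688..758,115) and two short ones at (724..758,62). The lever is up. Now I swing it down.

Run:
```python
from h import *
r.gripper_to(.045,30); p=knob(.85,.003)
r.move_ptp(p+[0,0,.10],ori(CY)); r.move_linear(p,v=.1,threshold=6); st("at")
r.gripper_to(0,30); st("grip")
for q in np.linspace(.85,-.03,9): r.move_linear(knob(q,.003),v=.05)
r.hold(.3); st("down")
r.gripper_to(.045); r.hold(.1)
r.move_linear(r.get_obs()["eef_pos"]+[0,0,.10],v=.15); r.move_linear(SEE,v=.3); st("away")
c=look("top6")
H=hsv(c).astype(int);m=((H[...,0]<8)|(H[...,0]>172))&(H[...,1]>140)&(H[...,2]>60)
for k in comps(m,4):
    R=rect(c,k,.05)
    if .3<R[0][0]<.6 and abs(R[0][1])<.2:print("knob",R,k.sum(),cloud(c)[k].mean(0),"want",knob(0,.009))
for f in find(c):print(np.round(f,3))
i=r.camera("scene")["img"][:,:,::-1]
cv2.imwrite("pics/chk6.png",cv2.resize(i[130:250,180:320],None,fx=5,fy=5,interpolation=cv2.INTER_CUBIC))
```

```text
at t63.8 p [0.48   0.0431 0.1061] op 0.0454 ff 0.0 F [-0.4  0.5 -0.3]
grip t64.2 p [0.4798 0.0426 0.1059] op 0.0172 ff 33.5 F [-0.2 -2.1  3.3]
down t67.3 p [0.4789 0.0428 0.0435] op 0.0171 ff 46.4 F [-8.1 -6.3 37.7]
away t69.5 p [ 0.4196 -0.0993  0.299 ] op 0.0452 ff 0.0 F [ 0.4 -0.4 -0.8]
knob (array([0.47568701, 0.04423703]), array([17.1, 13.6]), -88.4) 18 [0.47621761 0.04424951 0.04934506] want [0.47810177 0.04292475 0.04979362]
[ 0.51  -0.081  1.     1.19  46.    21.   ]
[ 0.514 -0.133  1.     1.018 42.    21.   ]
[ 5.12e-01 -3.20e-02  1.00e+00 -1.38e-01  2.20e+01  4.60e+01]
[ 0.592 -0.131  0.     1.018 25.    21.   ]
[ 0.59  -0.081  0.     1.185 26.    22.   ]
```

View pics/chk6.png

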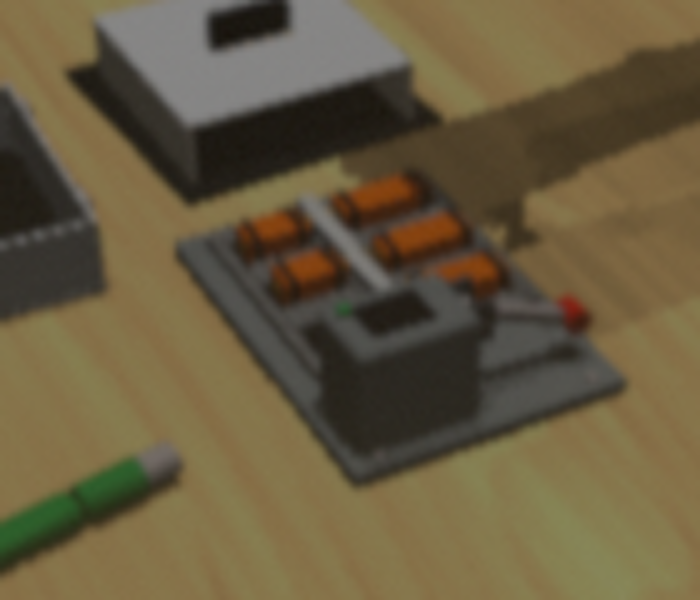

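The lever is down with its knob at (575,312), pressed to its stop at z ≈ 0.041. All packs are in their bays and the cover is on the mat.

```bash
python3 -c "
from cell import r
print(r.hand_in())"
```

```text
the job is handed in; nothing more can be done
None
```

I handed the job in: the cover is upright on the mat, all five packs that were there (three long, two short) lie in bays of their own rows, and the lever is fully down; no verdict came back.

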